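Set and lock the paste dispenser's air pressure

ROBOT

A 6-joint arm with a two-finger parallel gripper is mounted at the origin on a cart in front of the work surface, level with it; the furniture and walls round the work are solid. World frame = base frame: x ahead of the robot, y to its left, z up, the work surface at z = 0. Lengths are in m, angles in rad, forces in N, time in s.
With the tool pointing down it reaches from about 0.375 to 0.75 m from the base axis. Payload 9 kg.
Tool frame: the origin (TCP) lies midway between the tips of the shut fingers; the grasp point (between the pads) lies 19 mm behind it; z points along the fingers, y is the line along which they close (so a half turn about z gives the same grasp; the last joint's range is limited). The gripper opens to 85 mm and grips with 20 to 120 N. Pads are 22 mm wide; open, the fingers measure 114 mm over their backs; the gripper's body (76 mm by 85 mm) begins 54 mm behind the grasp point. The pads swing forward as they close: fully open they stand 13 mm farther back than shut.
Start: joints at [0.996, 0.104, 0.097, 1.564, 0, 1.353], TCP at [0.21, 0.562, 0.21] pointing down, gripper open.
Joint ranges: [-2.99, 2.99], [-0.84, 1.86], [-1.1, 1.16], [-1.84, 2.11], [-1.51, 1.56], [-3.14, 3.14]. Speed limits (rad/s): [2.22, 2.22, 2.57, 3.14, 3.14, 3.14].

INTERFACE

Orientations are given as a unit quaternion [w, x, y, z].
In Python, from bench import r, cams, models gives the robot as it stands.
- The arm moves only by the shell command python3 -m crank 'ROWS' [OPENING] [FORCE]. ROWS is JSON, a list of rows, each a list of 6 numbers: the shift along the world's x, y, z in cm, then the turn, a rotation vector about the world's x, y, z in rad. A call has 1 to 8 rows; each row shifts and turns the commanded pose from where the row before left it; what a row does not reach is not made up. A row lasts 1/12 s, in which the tool goes at most 41.7 mm and 7.16 degrees, less where a joint would pass 70% of its speed; a pose out of reach is approached as far as the arm can. A call is refused whole if a number of a shift passes 4.17 or a number of a turn 0.125, either way. A call with a gripper value outside its range is refused whole. OPENING is the finger opening in cm, from 0 to 8.54, set as the call begins (- or left out, the last holds). The fingers move at their own pace and stop on an object; FORCE is the grip in N (left out, the last holds). Time passes only in rows, so rows that do not move let the fingers close. It gives the time, the measured TCP pose, the force, the opening and the grip force at its end, in the units of the state.
- r.get_obs(): the state, without advancing time (a new reading comes with each control period).
- cams.grab_frame(name): name is "scene" or "top" or "wrist"; returns the picture (420x560x3 uint8, red, green, blue); there is no depth.
- cams.calibration(name): a dict with "K" (3x3 intrinsics, pixels), "T" (4x4, takes a point from camera to world coordinates). Camera axes: x right, y down, z forward; pixel columns grow to the right and rows downward; lengths in m; the calibration is good to about 2 mm. A picture is of the moment at which its call begins: read the wrist's pose just before it. calibration takes no time and is no camera call; for the wrist camera it gives the pose at the moment of the call.
- r.sign_off(): hands the job in; it is judged then, once.
Trained networks look in the newest picture that a camera, given by its name, has taken for a name from the list of things; names that differ only in an ending like _2 or _b are one class to them, and where a whole thing is asked for, a point or a joint stands for the part that bears it (a point fixed in the world has none). Each returns a list of dicts, best first, with "conf" (0 to 1); they miss things now and then, are a little off and sometimes report something else, mostly with a low value. They report only what shows in the picture. A call takes as long as a camera call.
- models.look_for(target, camera): "extent" ([left, top, right, bottom] in pixels, round what is visible of it).
The state is a dict: "time": time; "joint_positions": joint angles; "joint_vel": joint speeds; "tau": joint torques, N m; "eef_pos": TCP position; "ee_rot": TCP orientation; "ft_force": force on the tool from outside, world axes, zero at the start; "torque": the same for the moment, N m; "opening": finger opening in m; "gripper_force": force on a finger pad.
Only numpy, scipy, OpenCV 4.12 (cv2) and the standard library are available. Lean on these libraries where they do the work, as an engineer would, in place of code of your own. Each camera call takes 0.05 s, during which the arm holds its last target. There are 200 camera calls.

TASK

The paste dispenser's air pressure has been backed off to zero. Pull its black locking knob up to unlock it, turn it clockwise until the gauge's black needle meets the red marker hand (never far past it), then push the knob down again, gently, easing it round a touch either way until its hidden catch drops in, so that it ends fully home and locked with the needle still at the red hand, and let go. Never force the lock, and leave the things beside the dispenser where they stand.

Things in the scene. Friction and masses are not known exactly. Their poses are not given: they have to be found in the camera images.
- dispenser: Light grey bench-top paste dispenser, fixed; 180 mm deep (x), 150 wide (y), 78 high. Origin: centre of the underside; x points to its back, y to its left. Its flat top runs from x = -30 to 90 mm; the front slopes down from there to 30 mm height at x = -90 and carries the gauge. A barrel, 106 mm high, stands in a clip on its right flank at (-20, -94) mm.
- knob: Black ribbed round knob, 48 mm in diameter, axis upright, at (35, 0) mm on the dispenser's top. Origin on the axis, at z = 78 mm when home; rises and turns with the knob. The knob's side reaches from 3 to 36 mm above the origin; a white line marks its flat top. Clockwise from above raises the needle; unlocked it takes about 0.12 N m to turn and stays where it is left.
- knob_grip (a point): Point on the knob's axis half way up its side, 21.5 mm above knob's origin: the height at which to hold it. A grip of 10 to 15 N is enough to pull and turn it.
- knob_lift (a joint): How far the knob stands out, m: 0 = home, 0.009 = upper stop. An O-ring drags with about 5 N, so it stays where let go. Below 0.005 it cannot turn (2 degrees of play); above, it turns and an orange band shows. Going down, the catch enters only at certain hidden angles; between them the knob stops hard at 0.005 until it is turned on a little, lightly pressed, and drops.
- lock_ring: Fixed toothed lock ring hidden below the knob; origin on the knob's axis, level with the dispenser's top. It takes the load when the knob is pressed on unmatched teeth, pressed on at the bottom, pulled at its upper stop or turned while locked; it stands at most 30 N.
- needle (a joint): Angle of the gauge's black needle, rad clockwise from the scale's zero at the lower left; 0 at the start. It follows the knob: 0.3 rad for each rad that the knob is turned clockwise. The scale ends at 4.71. Wherever it stands, the next angle at which the catch enters is at most 0.16 rad of needle travel away, either way.
- red_hand (a joint): Angle of the gauge's red marker hand on the same scale as needle; it stays put.
- needle_tip (a point): Point on the needle 22 mm from the gauge's centre. The gauge is 67 mm across, on the sloping front, left of the middle, facing the robot and up.
- marker_tip (a point): Point on the red hand 22 mm from the gauge's centre; its y axis points anticlockwise (towards the scale's zero).
- glue_bottle: Yellow glue bottle with a red spout, 31 mm across and 101 mm high, loose, left of the dispenser. Origin under its centre.
- reel_solder: Blue-flanged reel, 55 mm across and 45 mm high, loose, right of the dispenser. Origin under its centre.
- tweezers: Steel tweezers, 116 mm long (their own y), 19 mm wide, loose, lying left of the dispenser. Origin under the centre.

How it is judged:
On the way, in this order (a step that is already met when the one before it is completed fails the run):
1. the knob is pulled out, unlocked, by at least 6 mm (value of joint knob_lift above 0.006 m), for 0.1 s.
2. the needle is brought to the red hand (within 0.19 rad) with the knob out (value of joint knob_lift above 0.003 m and distance between needle_tip and marker_tip below 0.0042 m), for 0.05 s.
At the end, for the whole second after the job is handed in: The knob is fully home (at most 1.5 mm out), so its catch is in; the needle rests within 0.19 rad of the red hand (their tips within 4.2 mm) (value of joint knob_lift below 0.0015 m and distance between needle_tip and marker_tip below 0.0042 m and velocity of joint needle between -0.05 and 0.05 rad/s); the robot touches nothing.
It fails at once if the lock is forced: more than 30 N between knob and lock ring (contact force between knob and lock_ring above 30 N).
It fails at once if the needle runs more than 0.35 rad past the red hand (y of needle_tip in the frame of marker_tip below -0.0075 m).
It fails at once if a thing beside the dispenser is moved by more than 20 mm (distance of any of glue_bottle, reel_solder, tweezers from where it was at the start of the episode above 0.02 m).
It also fails if it takes over 64 s, if anything falls off the work surface, if the arm or the gripper's body presses on something with over 40 N, if the wrist force passes 120 N, or if a joint passes its speed limit or range.

## Working session

There is one attempt and no reset: what is moved stays moved. The work goes in short steps, Python scripts to look and compute and a shell command to move; the robot and the scene stay as the last step left them, time stands still between calls to the robot, and variables do not carry over. Pictures are saved under pics/ and viewed, at most 10 in all, crops included, and the job is handed in when it is done.

```bash
mkdir -p pics; ls; cat > h.py <<'E'
from bench import r,cams,models
import numpy as np,cv2
def grab(n,f=None):
    im=cams.grab_frame(n)
    if f: cv2.imwrite('pics/'+f,cv2.cvtColor(im,cv2.COLOR_RGB2BGR))
    return im
def ray(n,u,v,z):
    c=cams.calibration(n);K=np.array(c['K']);T=np.array(c['T'])
    d=T[:3,:3]@np.linalg.inv(K)@[u,v,1];o=T[:3,3]
    return o+d*(z-o[2])/d[2]
def proj(n,P):
    c=cams.calibration(n);K=np.array(c['K']);T=np.linalg.inv(np.array(c['T']))
    p=K@(T[:3,:3]@np.array(P)+T[:3,3]);return p[:2]/p[2]
E
python3 - <<'E'
from h import *
print(r.get_obs())
for n in('top','scene'):
    grab(n,n+'0.png')
    for t in('knob','dispenser','glue_bottle','reel_solder','tweezers','needle','red_hand'):
        for d in models.look_for(t,n)[:2]:
            e=d['extent'];print(n,t,np.round(e),round(d['conf'],2),np.round(ray(n,(e[0]+e[2])/2,(e[1]+e[3])/2,.114 if t=='knob' else .05),3))
a=[cv2.imread('pics/%s0.png'%n) for n in('top','scene')]
cv2.imwrite('pics/both.png',cv2.resize(np.hstack(a),(800,300)))
E
```

```text
pics
{'time': 0.0, 'joint_positions': array([9.96296727e-01, 1.04717692e-01, 9.64438845e-02, 1.56390775e+00,
       2.20458292e-05, 1.35308553e+00]), 'joint_vel': array([-0.00026585,  0.00083041,  0.00120596, -0.00109804, -0.0016402 ,
        0.00130955]), 'tau': array([-7.21653814e-04, -5.56922615e+01,  5.03653443e+01,  1.65787287e-02,
       -2.67471441e-04,  4.18988066e-06]), 'eef_pos': array([0.20934192, 0.56189533, 0.20889762]), 'ee_rot': array([-2.77399228e-04,  1.77449648e-01,  9.84129637e-01, -6.34732210e-04]), 'ft_force': array([-0.71299486,  0.55096832, -0.11330367]), 'torque': array([-0.02587644, -0.01461336,  0.01812732]), 'gripper_force': 0.0, 'opening': 0.08516522440429385}
top knob [278. 181. 298. 205.] 0.93 [0.539 0.068 0.114]
top dispenser [250. 168. 340. 257.] 0.91 [0.509 0.052 0.05 ]
top glue_bottle [230. 184. 247. 200.] 0.54 [0.556 0.179 0.05 ]
top glue_bottle [239. 216. 244. 265.] 0.41 [0.449 0.17  0.05 ]
top reel_solder [327. 168. 352. 194.] 0.68 [ 0.58  -0.049  0.05 ]
scene knob [249. 164. 274. 193.] 0.58 [0.526 0.08  0.114]
scene dispenser [214. 161. 337. 271.] 0.61 [0.489 0.079 0.05 ]
scene glue_bottle [192. 204. 214. 243.] 0.67 [0.555 0.191 0.05 ]
scene glue_bottle [283. 159. 313. 179.] 0.21 [ 0.567 -0.044  0.05 ]
scene reel_solder [283. 162. 312. 179.] 0.88 [ 0.564 -0.041  0.05 ]
scene tweezers [224. 254. 268. 290.] 0.82 [0.418 0.199 0.05 ]
```

View pics/top0.png

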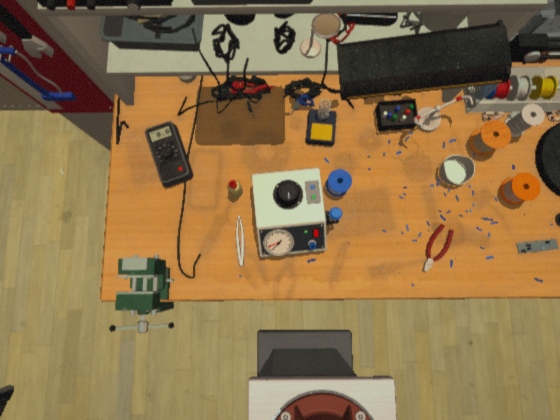

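View pics/scene0.png

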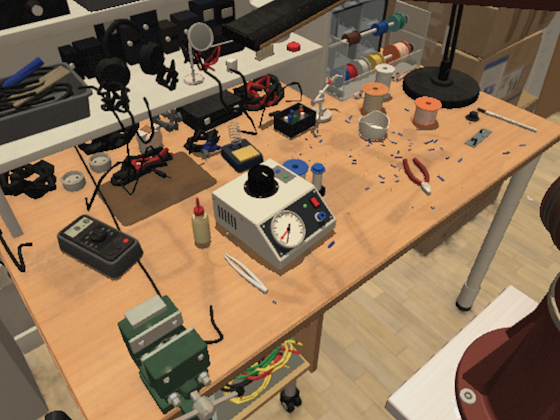

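Scene: the dispenser is at about (288,215) in top, knob (288,193), gauge at (278,243); glue bottle and tweezers to the left, reel to the right. Moving over the knob while unwinding the wrist.

```bash
python3 -m crank '[[2.06,-3.09,0,0,0,0.12],[2.06,-3.09,0,0,0,0.12],[2.06,-3.09,0,0,0,0.12],[2.06,-3.09,0,0,0,0.12],[2.06,-3.09,0,0,0,0.12],[2.06,-3.09,0,0,0,0.12],[2.06,-3.09,0,0,0,0.12],[2.06,-3.09,0,0,0,0.12]]' 8.54
python3 -m crank '[[2.06,-3.09,0,0,0,0.12],[2.06,-3.09,0,0,0,0.12],[2.06,-3.09,0,0,0,0.12],[2.06,-3.09,0,0,0,0.12],[2.06,-3.09,0,0,0,0.12],[2.06,-3.09,0,0,0,0.12],[2.06,-3.09,0,0,0,0.12],[2.06,-3.09,0,0,0,0.12]]'
python3 - <<'E'
from h import *
o=r.get_obs();print(np.round(o['eef_pos'],4),np.round(o['ee_rot'],3),np.round(o['joint_positions'],2),o['time'])
w=grab('wrist','w1.png')
print(np.round(np.array(cams.calibration('wrist')['T']),3))
for t in('knob','needle','red_hand'):
    for d in models.look_for(t,'wrist')[:2]: print(t,np.round(d['extent']),d['conf'])
s=cv2.imread('pics/scene0.png')[205:255,260:320];t=cv2.imread('pics/top0.png')[220:265,250:310]
cv2.imwrite('pics/g.png',np.hstack([cv2.resize(s,(400,400),interpolation=2),cv2.resize(t,(400,400),interpolation=2)]))
E
```

```text
time: 1.47
eef_pos: [0.369, 0.3234, 0.21]
ee_rot: [0.0, -0.282, 0.96, 0.0]
ft_force: [-0.0, 0.5, 0.4]
opening: 0.0852
gripper_force: 0.0
time: 2.13
eef_pos: [0.528, 0.0855, 0.21]
ee_rot: [0.0, -0.68, 0.733, -0.0]
ft_force: [0.7, 0.7, 0.3]
opening: 0.0854
gripper_force: 0.0
[0.528  0.0855 0.21  ] [ 0.    -0.68   0.733 -0.   ] [-0.08 -0.1  -0.1   1.56  0.   -1.58] 2.1333
[[-0.998  0.06   0.024  0.526]
 [ 0.064  0.945  0.32  -0.001]
 [-0.003  0.321 -0.947  0.373]
 [ 0.     0.     0.     1.   ]]
knob [219. 145. 286. 215.] 0.98
needle [366. 180. 379. 193.] 0.5
red_hand [371. 186. 376. 206.] 0.49
```

View pics/w1.png

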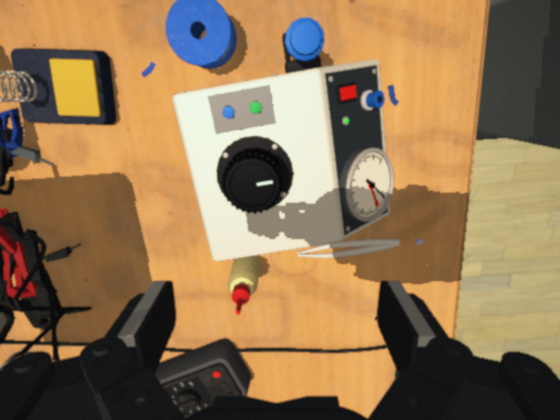

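The wrist view shows the knob at about (254,182) with its white line pointing right, and the gauge at (369,185). I'll rectify the gauge and fit the knob's position.

```bash
cat >> h.py <<'E'
def dispT(kx,ky,yaw):
    c,s=np.cos(yaw),np.sin(yaw);R=np.array([[c,-s,0],[s,c,0],[0,0,1]])
    return R,np.array([kx,ky,0])-R@[.035,0,0]
def rectify(n,im,k,yaw,f,S=600):
    # patch of slope: u right (robot view = -y), v down-slope, +-100mm
    R,t=dispT(*k,yaw);d=np.array([-60,0,-48.])/np.hypot(60,48)
    o=np.array([-.06,0,.054]);h=.045
    q=[];
    for a,b in((-h*1.8,-h),(h*1.8,-h),(h*1.8,h),(-h*1.8,h)):
        q.append(proj(n,R@(o+np.array([0,-1,0])*a+d*b)+t))
    W=800;H=int(W/1.8);M=cv2.getPerspectiveTransform(np.float32(q),np.float32([[0,0],[W,0],[W,H],[0,H]]))
    out=cv2.warpPerspective(im,M,(W,H),flags=cv2.INTER_CUBIC)
    cv2.imwrite('pics/'+f,cv2.cvtColor(out,cv2.COLOR_RGB2BGR));return out
def fitknob(n,ext,lift=0):
    from scipy.optimize import least_squares
    a=np.linspace(0,2*np.pi,40)
    def f(p):
        P=np.array([proj(n,[p[0]+.024*np.cos(t),p[1]+.024*np.sin(t),z]) for z in(.081+lift,.114+lift) for t in a])
        return np.r_[P.min(0),P.max(0)]-ext
    s=least_squares(f,[.54,.068]);return s.x,s.fun
E
python3 - <<'E'
from h import *
w=grab('wrist','w2.png');e=models.look_for('knob','wrist')[0]['extent']
k,res=fitknob('wrist',np.array(e));print(k,res)
grab('top');e=models.look_for('knob','top')[0]['extent'];print(fitknob('top',np.array(e)))
o=r.get_obs();print(o['eef_pos'],np.round(o['joint_positions'],2))
# yaw from light top: left->right edge; top face corner pixels
for px in((174,96),(215,260),(325,68),(343,236)): print(px,np.round(ray('wrist',*px,.078),4))
R=.12
p=[ray('wrist',*x,.078) for x in((174,96),(215,260))];d=p[1]-p[0];yaw=np.arctan2(-d[0],d[1]);print('yaw',yaw)
rectify('wrist',w,k,yaw,'r1.png')
E
```

```text
[0.54550602 0.07038893] [ 1.62458746 -0.61541158 -1.62777343  0.51735817]
(array([ 0.56556846, -0.05925645]), array([-10.26771159,  -5.4538772 ,   9.87144147,   5.42313236]))
[0.5267477  0.08838648 0.21004558] [-0.08 -0.1  -0.1   1.56  0.   -1.57]
(174, 96) [0.6021 0.0044 0.078 ]
(215, 260) [0.5894 0.1499 0.078 ]
(325, 68) [ 0.4823 -0.0065  0.078 ]
(343, 236) [0.4713 0.1354 0.078 ]
yaw 0.08703156223557186
```

View pics/r1.png

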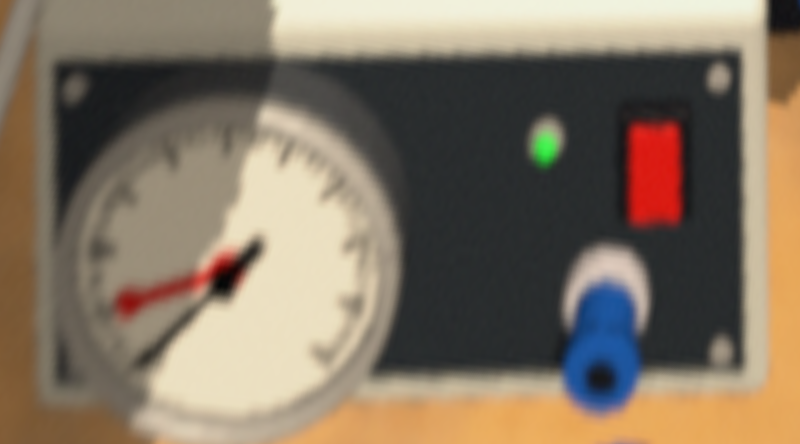

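The needle sits at 45° below left (zero) and the red hand at about 17° below left. That puts red at about 0.48 rad, or about 1.6 rad of knob turn. The knob is at about (0.544, 0.070). Approaching.

```bash
python3 -m crank '[[0.87,-0.9,-1.5,0,0,0],[0.87,-0.9,-1.5,0,0,0],[0,0,-1.5,0,0,0],[0,0,-1.0,0,0,0],[0,0,0,0,0,0],[0,0,0,0,0,0]]'
python3 - <<'E'
from h import *
w=grab('wrist','w3.png');e=models.look_for('knob','wrist')[0]['extent']
print(e,fitknob('wrist',np.array(e)));print(r.get_obs()['eef_pos'])
for z in(.081,.114):print([np.round(proj('wrist',[.545+.024*np.cos(t),.07+.024*np.sin(t),z])) for t in(0,1.57,3.14,-1.57)])
E
```

```text
time: 3.03
eef_pos: [0.544, 0.0701, 0.1548]
ee_rot: [-0.0, -0.678, 0.735, 0.0]
ft_force: [0.2, -0.5, 0.8]
opening: 0.0857
gripper_force: 0.0
[234.3, 181.0, 314.3, 263.6] (array([0.5470927 , 0.06994247]), array([ 1.43209813, -1.19653473, -1.43520875,  1.09975544]))
[0.54484125 0.06976876 0.15598372]
[array([244., 215.]), array([280., 243.]), array([311., 210.]), array([275., 180.])]
[array([239., 233.]), array([281., 264.]), array([316., 227.]), array([274., 193.])]
```

View pics/w3.png

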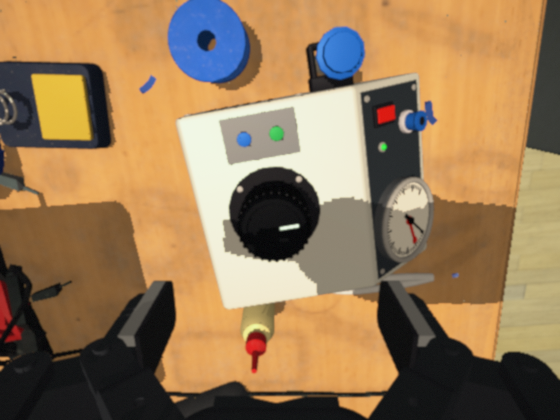

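The knob's edges are at columns 235–314, about 1.5 mm further ahead than the TCP. Descending to grip height and closing.

```bash
python3 -m crank '[[0.15,0,-2,0,0,0],[0,0,-2,0,0,0],[0,0,-1.6,0,0,0],[0,0,-1.0,0,0,0],[0,0,-1.0,0,0,0],[0,0,0,0,0,0],[0,0,0,0,0,0],[0,0,0,0,0,0]]'
python3 -m crank '[[0,0,0,0,0,0],[0,0,0,0,0,0],[0,0,0,0,0,0],[0,0,0,0,0,0],[0,0,0,0,0,0],[0,0,0,0,0,0],[0,0,0,0,0,0],[0,0,0,0,0,0]]' 3.5 20
```

```text
time: 3.8
eef_pos: [0.5468, 0.0692, 0.08]
ee_rot: [0.0, -0.678, 0.735, -0.001]
ft_force: [-0.3, 0.4, -0.2]
opening: 0.0854
gripper_force: 0.0
time: 4.47
eef_pos: [0.5455, 0.0693, 0.0795]
ee_rot: [-0.0, -0.678, 0.735, 0.0]
ft_force: [-6.5, -0.3, 6.5]
opening: 0.0471
gripper_force: 19.9
```

```bash
python3 -m crank '[[-0.1,0,0,0,0,0],[0,0,0,0,0,0],[0,0,0.2,0,0,0],[0,0,0.2,0,0,0],[0,0,0.2,0,0,0],[0,0,0.1,0,0,0],[0,0,0,0,0,0],[0,0,0,0,0,0]]'
python3 - <<'E'
from h import *
w=grab('wrist','w4.png');e=models.look_for('knob','wrist')[0]['extent'];print(e)
cv2.imwrite('pics/s4.png',cv2.cvtColor(np.hstack([cv2.resize(cams.grab_frame('scene')[130:270,190:345],(465,420),interpolation=2),w[:,200:480]]),4))
E
```

```text
time: 5.13
eef_pos: [0.5452, 0.0693, 0.0858]
ee_rot: [0.0, -0.678, 0.735, 0.0]
ft_force: [4.1, 0.2, -3.4]
opening: 0.0467
gripper_force: 21.7
[222.3, 216.3, 331.6, 340.8]
```

View pics/s4.png

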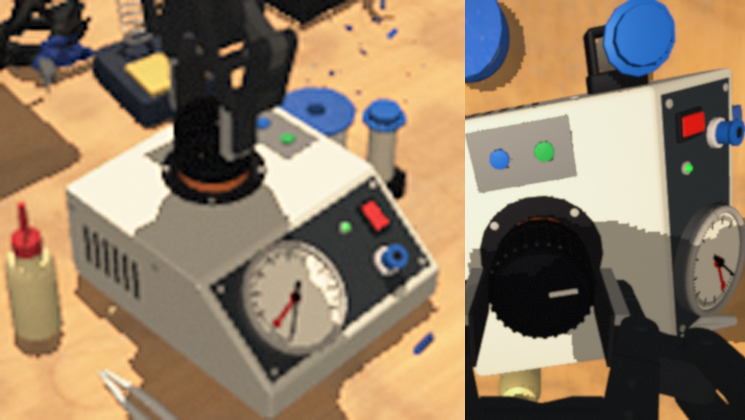

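The orange band shows, so the knob is unlocked. I'll lift it 1.5 mm more, then turn clockwise in part and check the gauge.

```bash
python3 -m crank '[[-0.0,0,0.15,0,0,0],[0,0,0,0,0,0],[0,0,0,0,0,0],[0,0,0,0,0,0]]'
python3 -m crank '[[0,0,0,0,0,-0.1],[0,0,0,0,0,-0.1],[0,0,0,0,0,-0.1],[0,0,0,0,0,-0.1],[0,0,0,0,0,-0.1],[0,0,0,0,0,-0.1],[0,0,0,0,0,0],[0,0,0,0,0,0]]'
python3 -m crank '[[0,0,0,0,0,-0.1],[0,0,0,0,0,-0.1],[0,0,0,0,0,-0.1],[0,0,0,0,0,-0.1],[0,0,0,0,0,-0.1],[0,0,0,0,0,-0.1],[0,0,0,0,0,0],[0,0,0,0,0,0]]'
python3 - <<'E'
from h import *
o=r.get_obs();print(o['torque'])
w=grab('wrist','w5.png');s=grab('scene','s5.png')
a=rectify('wrist',w,(.5455,.07),.087,'r5.png');b=rectify('scene',s,(.5455,.07),.087,'r5s.png')
cv2.imwrite('pics/v5.png',cv2.cvtColor(np.hstack([a[:,:400],b[:,:400]]),4))
E
```

```text
time: 5.62
eef_pos: [0.5452, 0.0693, 0.0874]
ee_rot: [0.0, -0.678, 0.735, -0.0]
ft_force: [4.2, 0.2, -4.8]
opening: 0.047
gripper_force: 21.7
time: 6.28
eef_pos: [0.5452, 0.0692, 0.0874]
ee_rot: [0.0, -0.431, 0.902, -0.0]
ft_force: [3.9, 0.6, -3.0]
opening: 0.0468
gripper_force: 21.8
time: 6.95
eef_pos: [0.5451, 0.0692, 0.0874]
ee_rot: [0.0, -0.147, 0.989, -0.0]
ft_force: [3.4, 0.4, -2.9]
opening: 0.0469
gripper_force: 21.8
[-0.14231238 -0.71458238 -0.12734566]
```

View pics/v5.png

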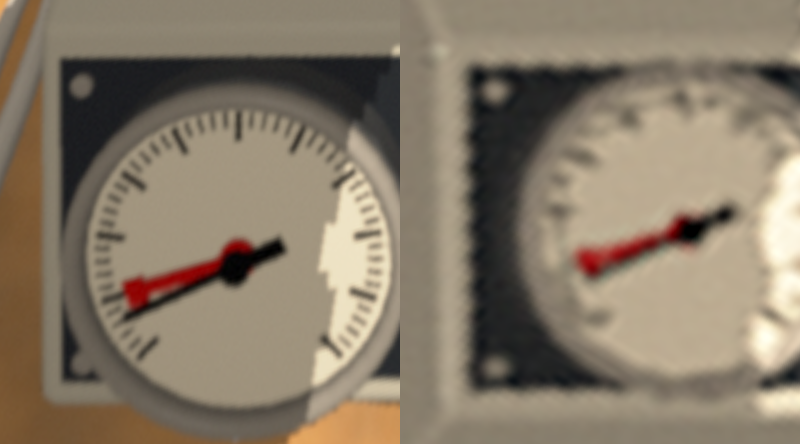

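Both hands are clear: needle at about 26° below left, red at about 20°. That leaves about 0.1 rad of needle, so I'll turn 0.3 more and lower gently.

```bash
python3 -m crank '[[0,0,0,0,0,-0.1],[0,0,0,0,0,-0.1],[0,0,0,0,0,-0.1],[0,0,0,0,0,0],[0,0,0,0,0,0]]'
python3 -m crank '[[0,0,-0.05,0,0,0],[0,0,-0.05,0,0,0],[0,0,-0.05,0,0,0],[0,0,0,0,0,0],[0,0,0,0,0,0]]'
python3 -m crank '[[0,0,-0.05,0,0,0],[0,0,0,0,0,0],[0,0,0,0,0,0]]'
python3 -m crank '[[0,0,-0.05,0,0,0],[0,0,0,0,0,0],[0,0,0,0,0,0]]'
```

```text
time: 7.47
eef_pos: [0.5452, 0.0692, 0.0874]
ee_rot: [0.0, 0.003, 1.0, -0.0]
ft_force: [3.7, -0.8, -2.9]
opening: 0.0467
gripper_force: 21.9
time: 7.88
eef_pos: [0.5453, 0.0692, 0.0861]
ee_rot: [0.0, 0.005, 1.0, -0.0]
ft_force: [1.5, -0.2, 4.5]
opening: 0.0469
gripper_force: 22.4
time: 8.13
eef_pos: [0.5453, 0.0692, 0.0854]
ee_rot: [0.0, 0.005, 1.0, -0.0]
ft_force: [1.1, -2.2, 4.5]
opening: 0.0468
gripper_force: 22.4
time: 8.38
eef_pos: [0.5452, 0.0692, 0.0848]
ee_rot: [0.0, 0.005, 1.0, -0.0]
ft_force: [2.4, -1.8, 4.1]
opening: 0.0467
gripper_force: 22.4
```

```bash
python3 -m crank '[[0,0,-0.04,0,0,0],[0,0,0,0,0,0],[0,0,0,0,0,0]]'
python3 -m crank '[[0,0,-0.04,0,0,0],[0,0,0,0,0,0],[0,0,0,0,0,0]]'
```

```text
time: 8.63
eef_pos: [0.5452, 0.0692, 0.0846]
ee_rot: [0.0, 0.005, 1.0, -0.0]
ft_force: [2.1, -2.0, 5.9]
opening: 0.0471
gripper_force: 22.5
time: 8.88
eef_pos: [0.5453, 0.0692, 0.0845]
ee_rot: [0.0, 0.005, 1.0, -0.0]
ft_force: [2.0, -0.7, 7.1]
opening: 0.0469
gripper_force: 22.6
```

The knob has stopped on the teeth at 5 mm. I'll press a little more and ease it clockwise in small steps, watching z.

```bash
python3 -m crank '[[0,0,-0.06,0,0,0],[0,0,0,0,0,-0.03],[0,0,0,0,0,-0.03],[0,0,0,0,0,0]]'
python3 -m crank '[[0,0,0,0,0,-0.03],[0,0,0,0,0,-0.03],[0,0,0,0,0,0]]' |sed -n '2,4p'
```

```text
time: 9.22
eef_pos: [0.5452, 0.0692, 0.0835]
ee_rot: [0.0, 0.036, 0.999, -0.0]
ft_force: [3.3, -2.5, 3.5]
opening: 0.0468
gripper_force: 22.4
eef_pos: [0.5452, 0.0692, 0.0834]
ee_rot: [0.0, 0.065, 0.998, -0.0]
ft_force: [2.6, -2.3, 4.4]
```

It dropped after 0.06 rad. I'll undo the extra turn and push it home.

```bash
python3 -m crank '[[0,0,0,0,0,0.03],[0,0,0,0,0,0.02],[0,0,-0.05,0,0,0],[0,0,-0.05,0,0,0],[0,0,0,0,0,0],[0,0,0,0,0,0]]'; python3 -c "
from h import *;print(r.get_obs()['torque'])"
python3 -m crank '[[0,0,-0.05,0,0,0],[0,0,-0.05,0,0,0],[0,0,0,0,0,0],[0,0,0,0,0,0]]' |sed -n '2,4p'
```

```text
time: 9.97
eef_pos: [0.5452, 0.0692, 0.0823]
ee_rot: [0.0, 0.041, 0.999, 0.0]
ft_force: [3.7, -2.6, 1.8]
opening: 0.0468
gripper_force: 22.3
[-0.51699831 -0.77914812 -0.02747295]
eef_pos: [0.5451, 0.0692, 0.0813]
ee_rot: [0.0, 0.04, 0.999, 0.0]
ft_force: [5.1, -2.0, 3.7]
```

```bash
python3 -m crank '[[0,0,-0.05,0,0,0],[0,0,-0.05,0,0,0],[0,0,0,0,0,0],[0,0,0,0,0,0]]' |sed -n '2,4p'
python3 -m crank '[[0,0,-0.05,0,0,0],[0,0,0,0,0,0],[0,0,0,0,0,0]]' |sed -n '2,4p'
python3 -m crank '[[0,0,-0.05,0,0,0],[0,0,0,0,0,0],[0,0,0,0,0,0]]' |sed -n '2,4p'
python3 - <<'E'
from h import *
w=grab('wrist','w6.png')
a=rectify('wrist',w,(.5455,.07),.087,'r6.png')
cv2.imwrite('pics/v6.png',cv2.cvtColor(np.hstack([a[:420,:400],w[:,:400]]),4))
E
```

```text
eef_pos: [0.5452, 0.0692, 0.0804]
ee_rot: [0.0, 0.04, 0.999, 0.0]
ft_force: [3.8, -2.5, 3.3]
eef_pos: [0.5451, 0.0692, 0.0799]
ee_rot: [0.0, 0.04, 0.999, 0.0]
ft_force: [3.8, -1.4, 4.0]
eef_pos: [0.5452, 0.0692, 0.0797]
ee_rot: [0.0, 0.04, 0.999, -0.0]
ft_force: [3.4, -2.0, 5.3]
```

View pics/v6.png

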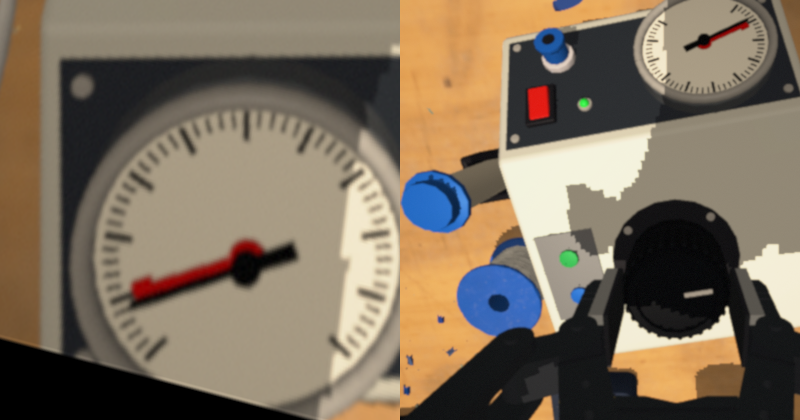

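The needle lies beside the red hand and no orange shows. A light confirming press, then release.

```bash
python3 -m crank '[[0,0,-0.06,0,0,0],[0,0,0,0,0,0],[0,0,0,0,0,0]]' |sed -n '2,4p'
python3 -m crank '[[0,0,-0.06,0,0,0],[0,0,0,0,0,0],[0,0,0,0,0,0]]' |sed -n '2,4p'
```

```text
eef_pos: [0.5453, 0.0692, 0.0795]
ee_rot: [0.0, 0.04, 0.999, -0.0]
ft_force: [1.9, -2.1, 10.0]
eef_pos: [0.5454, 0.0692, 0.0794]
ee_rot: [0.001, 0.04, 0.999, -0.0]
ft_force: [0.1, -2.5, 11.7]
```

```bash
python3 -m crank '[[0,0,0.05,0,0,0],[0,0,0,0,0,0]]' >/dev/null
python3 -m crank '[[0,0,0,0,0,0],[0,0,0,0,0,0],[0,0,0,0,0,0],[0,0,0,0,0,0],[0,0,0,0,0,0],[0,0,0,0,0,0],[0,0,0,0,0,0]]' 8.54
python3 -m crank '[[0,0,0.5,0,0,0],[0,0,1.5,0,0,0],[0,0,2,0,0,0],[0,0,2,0,0,0],[0,0,2,0,0,0],[0,0,1,0,0,0],[0,0,0,0,0,0],[0,0,0,0,0,0]]'
python3 - <<'E'
from h import *
w=grab('wrist','w7.png');s=grab('scene')
a=rectify('wrist',w,(.5455,.07),.087,'r7.png')
cv2.imwrite('pics/v7.png',cv2.cvtColor(np.hstack([a[:420,:350],cv2.resize(s[140:270,200:340],(450,420),interpolation=2)]),4))
E
```

```text
time: 12.43
eef_pos: [0.5449, 0.0693, 0.0785]
ee_rot: [-0.0, 0.04, 0.999, 0.0]
ft_force: [-0.1, 0.8, -0.2]
opening: 0.0857
gripper_force: 0.0
time: 13.1
eef_pos: [0.5454, 0.0692, 0.1687]
ee_rot: [0.0, 0.04, 0.999, 0.0]
ft_force: [0.8, -0.3, -1.4]
opening: 0.0853
gripper_force: 0.0
```

View pics/v7.png

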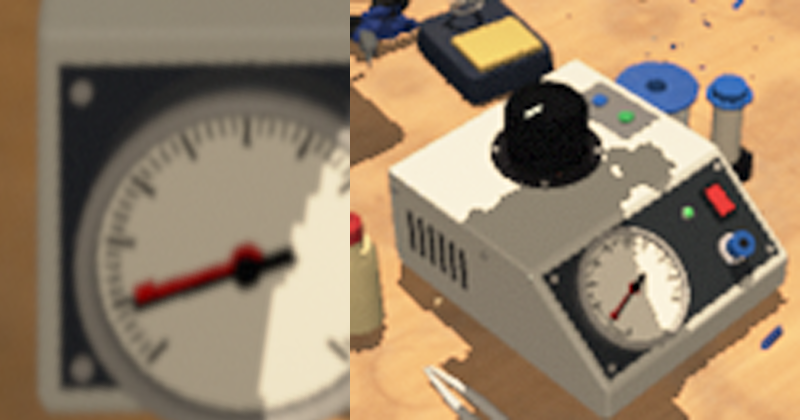

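The knob is home with no orange band, the needle is at the red hand, and the gripper is clear. Handing in.

```bash
python3 -c "
from bench import r;print(r.sign_off())"
```

```text
the job is handed in; nothing more can be done
None
```

The knob was unlocked, turned until the needle met the red hand, and pressed home into its catch without forcing. The gripper was then let go clear of it, and the job was handed in after about 13 s of the 64 s allowed; the verdict was not reported back.

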